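Lock the lathe saddle with its bolt

ROBOT

A 7-joint arm with a two-finger parallel gripper is mounted at the origin on the work surface. World frame = base frame: x ahead of the robot, y to its left, z up, the work surface at z = 0. Lengths are in m, angles in degrees, forces in N, time in s.
With the tool pointing down it reaches from about 0.425 to 0.925 m from the base axis. Payload 6.8 kg.
Tool frame: the origin (TCP) lies at the very end of the fingers, on their centre line; the grasp point (between the pads) lies 19 mm behind it; z points along the fingers, y is the line along which they close (so a half turn about z gives the same grasp; the last joint's range is limited). The gripper opens to 88 mm and grips with 3 to 60 N. Pads are 20 mm wide; open, the fingers measure 115 mm over their backs; the gripper's body (75 mm by 178 mm) begins 61 mm behind the grasp point.
Start: joints at [69.895, 27.33, 1.283, 89.118, -0.659, 63.558, -4.761], TCP at [0.162, -0.655, 0.223] pointing down, gripper open.
Joint ranges: [-169.35, 169.35], [-19.33, 120.38], [-80.79, 83.38], [13.8, 139.57], [-78.32, 258.32], [9.67, 109.79], [-169.56, 169.56]. Speed limits (degrees/s): [136.94, 136.94, 180, 180, 180, 180, 180].

INTERFACE

Orientations are given as [roll, pitch, yaw] about the fixed x, y, z axes, in that order (R = Rz(yaw) Ry(pitch) Rx(roll)).
In Python, from plant import * gives the robot as it stands.
- The arm moves only by the tool play_rows, never from a script. Its argument "rows" is a list of rows, each an object with "claw": the closure, from -1 (fully open) to 1 (shut), so that 0 is half open; "offset": the shift along the tool's x, y, z in mm, a list of three; "rotation": the turn, a rotation vector about the tool's x, y, z in degrees, a list of three. A call has exactly 5 rows; each row shifts and turns the commanded pose from where the row before left it, along the tool's axes as they then stand; what a row does not reach is not made up. A row lasts 1/12 s, in which the tool goes at most 41.7 mm and 7.16 degrees, less where a joint would pass 70% of its speed; a pose out of reach is approached as far as the arm can. A call is refused whole if a number of a shift passes 41.7 or a number of a turn 7.16, either way. A call with a gripper value outside its range is refused whole. The fingers move at their own pace and stop on an object; "squeeze" is the grip in N (left out, the last holds). Time passes only in rows, so rows that do not move let the fingers close, or fill a call up. It gives the time, the measured TCP pose, the force, the opening and the grip force at its end, in the units of the state.
- sense(): the state, without advancing time (a new reading comes with each control period).
- grab_frame(name): name is "side" or "top"; returns a dict with "image" (480x640x3 uint8, red, green, blue), "range_z" (480x640 float32, m along the optical axis (not along the pixel's ray), 0 where there is no reading), "fx", "fy", "cx", "cy" (pixels), "R" (3x3) and "t" (3): a world point X has camera coordinates R X + t. Camera axes: x right, y down, z forward; pixel columns grow to the right and rows downward; lengths in m; the calibration is good to about 2 mm. A picture is of the moment at which its call begins.
- close_job(): hands the job in; it is judged then, once.
Trained networks look in a picture, given as the dict that the camera call returned (one of the last four; its "shot" number tells which), for a name from the list of things; names that differ only in an ending like _2 or _b are one class to them, and where a whole thing is asked for, a point or a joint stands for the part that bears it (a point fixed in the world has none). Each returns a list of dicts, best first, with "score" (0 to 1); they miss things now and then, are a little off and sometimes report something else, mostly with a low value. They report only what shows in the picture. A call takes as long as a camera call.
- masks_of(picture, target): "region" (480x640 bool, what is visible of it).
- place_of(picture, target): "position" ([x, y, z] in m, in world coordinates, good to about 4 mm: a listed point, or the origin of a listed thing).
The state is a dict: "t": time; "joint_pos": joint angles; "joint_velocities": joint speeds; "joint_torque": joint torques, N m; "eef_pos": TCP position; "tool_rot": TCP orientation; "wrist_force": force on the tool from outside, world axes, zero at the start; "wrist_torque": the same for the moment, N m; "width": finger opening in m; "gripper_force": force on a finger pad.
Only numpy, scipy, OpenCV 4.12 (cv2) and the standard library are available. Lean on these libraries where they do the work, as an engineer would, in place of code of your own. Each camera call takes 0.05 s, during which the arm holds its last target. There are 200 camera calls.

TASK

Lock the lathe's tool-rest saddle: slide it along the bed until the bolt on it meets the slot in the long keeper bar, shoot the bolt fully home through the slot, and let go. The slot has to be found by feel, since the bar can be clamped anywhere and also has two shallow worn nicks that stop the bolt short. Leave the other things on the bench where they are.

Things in the scene. Friction and masses are not known exactly. Their poses are not given: they have to be found in the camera images.
- bed: lathe bed, fixed: two steel ways 620 long, 140 wide overall, top 70 above the table; headstock (150 wide, top at 240) at its +y end with a disc blank 180 across, centred 175 up, its face 210 from the origin. Origin on the table under the middle of the saddle's run; y along the bed to the headstock, x square across it, away from the robot (the way the bolt shoots)
- barface (a point): point of the bed, at its x +85, y 0, 104 up: the bolt's axis at the near face of the keeper bar, a steel bar along the far side, 320 long, 12 thick, top 120 up. Its one slot, 20 wide, goes right through, open to the far side; its middle is anywhere within 40 mm either way along y, unmeasured. Two nicks, as wide, are only 6 deep
- saddle (a joint): place of the saddle along the bed's y in m, 0 with the bolt's axis over the bed's origin, travel -0.11 to 0.11. A dark steel plate 138 x 100, top 86 above the table; it slides with about 1.5 N of friction, has no detents and stays where it is left
- bolt (a joint): how far the bolt is shot along the bed's x in m, 0 to 0.036 (fully home, hard stop). A steel rod 12 thick, round nose, axis 104 up, in two blocks (34 wide, top 115 up) at the bed's x -35 and +58. About 1.5 N of friction, no spring. The nose meets the plain bar at about 0.010, a nick's bottom at about 0.016, and goes through the slot to 0.036
- knob (a point): middle of the bolt's grip, an upright black square knob 20 x 20, 34 high (125 to 159 above the table), its sides and axes along the bed's x and y. In the bed's frame: x = the bolt's travel, y = the saddle's place, 142 up. Moving it along x slides the bolt, along y carries the saddle. Free all round above 120
- gouge: a bowl gouge lying on the table beyond the bed, 430 long: ash handle 32 thick and a steel blade 14 thick. Origin on the table under its middle; its x axis runs along it towards the blade; a bystander
- toolrest: a loose T-shaped tool rest lying flat on the table on the robot's side of the bed: cross bar 160 x 30, 12 thick, stem 18 thick, 60 long. Origin under the middle of the cross bar; a bystander
- bowl: a small turned wooden bowl, 120 across, 55 high. Origin under its middle; a bystander
- waxtin: a round aluminium tin, 56 across, 40 high, standing on the end plate at the bed's -y end. Origin under its middle; a bystander
- blank: a dark wooden block 60 x 60, 45 high, on the table on the robot's side of the bed. Origin under its middle; a bystander
- glue: a squat-nosed bottle 52 across, 130 high, on the robot's side of the bed near its -y end. Origin under its middle; a bystander
- scrollchuck: a steel lathe chuck body, a plain cylinder 90 across, 50 high, 0.9 kg. Origin under its middle; a bystander

How it is judged:
By the outcome, as a careful person would: the job done as asked, in the order asked, and still so for the second after the job is handed in, with the robot touching nothing.
It also fails if it takes over 64 s, if anything falls off the work surface, if the arm or the gripper's body presses on something with over 40 N, if the wrist force passes 120 N, or if a joint passes its speed limit or range.

## Working session

There is one attempt and no reset: what is moved stays moved. The work goes in short steps, Python scripts to look and compute and a tool call to move; the robot and the scene stay as the last step left them, time stands still between calls to the robot, and variables do not carry over. Pictures are saved under pics/ and viewed, at most 10 in all, crops included, and the job is handed in when it is done.

Besides the shell and the picture viewer there is one more tool, called after "Request:" by a JSON object that holds its "fn" and its "kwargs", one argument or row to a line. play_rows: Moves the arm, as the interface text tells. Its arguments: {"type":"object","properties":{"rows":{"type":"array"},"squeeze":{"type":"number"}},"required":["rows"]}

```bash
mkdir -p pics; python3 - <<'E'
from plant import *
import cv2,numpy as np
s=sense();print(s)
for n in("side","top"):
    p=grab_frame(n);cv2.imwrite(f"pics/{n}1.png",p["image"][:,:,::-1])
    for k in("knob","barface","bed","saddle","bolt","glue","blank","toolrest","waxtin","bowl","scrollchuck"):
        try:
            r=place_of(p,k);print(n,k,[(round(a["score"],2),np.round(a["position"],3)) for a in r[:2]])
        except Exception as e:print(n,k,e)
E
```

```text
{'t': 0.0, 'joint_pos': array([69.89622788, 27.3737932 ,  1.28128743, 89.17489611, -0.65635797,
       63.55846451, -4.76060112]), 'joint_velocities': array([-0.03230737,  0.02850291, -0.05465757,  0.12340066, -0.01705663,
        0.05333234,  0.05170181]), 'joint_torque': array([ 4.31494427e-04, -5.82863688e+01,  1.53451122e+00, -2.72611356e+01,
       -5.43142750e-02,  1.70711515e-02,  1.54363538e-04]), 'eef_pos': array([ 0.16209146, -0.65465615,  0.22173079]), 'tool_rot': array([-1.79900711e+02,  1.01811640e-02,  1.39120223e+01]), 'wrist_force': array([-0.33479993, -0.34187036, -0.18029282]), 'wrist_torque': array([ 0.03045561, -0.00936195, -0.0084865 ]), 'gripper_force': 0.0, 'width': 0.088043682444289}
side knob [(0.73, array([0.552, 0.054, 0.139]))]
side barface [(0.89, array([0.635, 0.034, 0.103]))]
side bed [(0.59, array([ 0.551,  0.026, -0.001]))]
side saddle it knows: barface, bed, blank, bowl, glue, gouge, knob, scrollchuck, toolrest, waxtin
side bolt it knows: barface, bed, blank, bowl, glue, gouge, knob, scrollchuck, toolrest, waxtin
side glue [(0.68, array([ 0.476, -0.3
[... 322 characters left out ...]
]))]
top knob [(0.74, array([0.553, 0.052, 0.143]))]
top barface [(0.78, array([0.637, 0.034, 0.102]))]
top bed [(0.74, array([0.556, 0.053, 0.142]))]
top saddle it knows: barface, bed, blank, bowl, glue, gouge, knob, scrollchuck, toolrest, waxtin
top bolt it knows: barface, bed, blank, bowl, glue, gouge, knob, scrollchuck, toolrest, waxtin
top glue [(0.95, array([ 0.481, -0.306,  0.003]))]
top blank [(0.77, array([ 0.452, -0.185,  0.001])), (0.65, array([ 0.455, -0.519, -0.   ]))]
top toolrest [(0.74, array([ 0.406,  0.052, -0.004]))]
top waxtin [(0.75, array([ 0.556, -0.243,  0.075]))]
top bowl [(0.73, array([ 0.451, -0.52 , -0.   ]))]
top scrollchuck [(0.97, array([0.387, 0.277, 0.002]))]
```

View pics/top1.png

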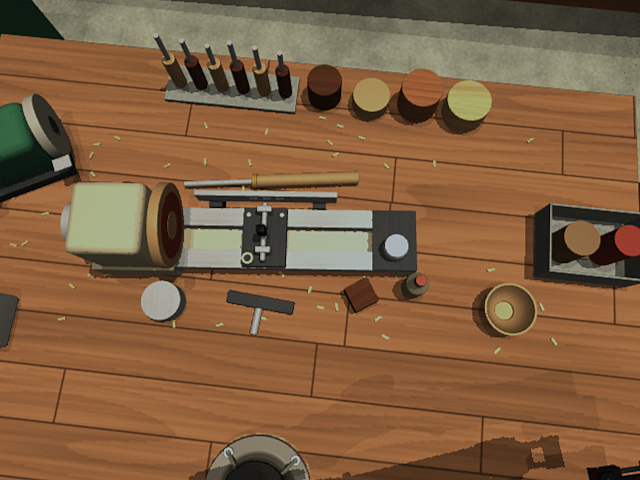

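View pics/side1.png

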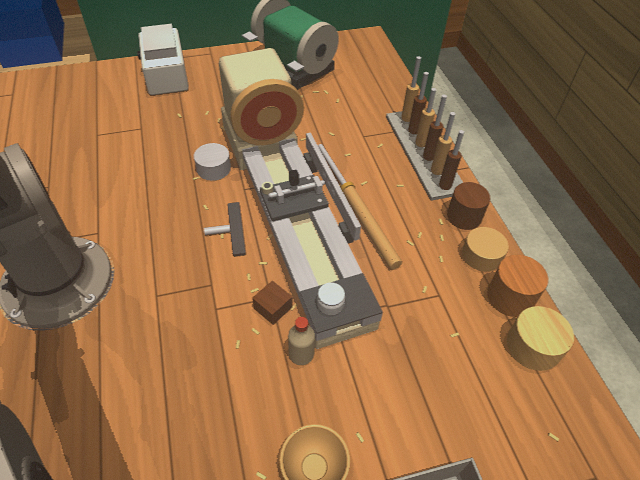

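```bash
python3 - <<'E'
from plant import *
import cv2,numpy as np
p=grab_frame("top")
Z=p["range_z"];v,u=np.nonzero(Z);z=Z[v,u]
X=np.c_[(u-p["cx"])/p["fx"]*z,(v-p["cy"])/p["fy"]*z,z]
W=(X-p["t"])@p["R"]
m=(abs(W[:,2]-.120)<.005)&(W[:,0]>.6)&(W[:,0]<.7)&(abs(W[:,1])<.25)
B=W[m];print(len(B),B.min(0),B.max(0));f=np.polyfit(B[:,1],B[:,0],1);print("bar",f,np.degrees(np.arctan(f[0])))
m=(W[:,2]>.148)&(W[:,2]<.170)&(abs(W[:,0]-.552)<.03)&(abs(W[:,1]-.053)<.04)
K=W[m];print("knob",len(K),K.mean(0),K.min(0),K.max(0),cv2.minAreaRect((K[:,:2]*1000).astype(np.float32)))
print("y>",W[(W[:,2]>.2)&(W[:,0]>.4)&(W[:,1]>0)].min(0))
E
```

```text
746 [ 0.60062899 -0.10126005  0.11500978] [0.6609607  0.24210889 0.12467527]
bar [-0.09355602  0.64623263] -5.344807536440357
knob 85 [0.55056191 0.05130759 0.15616998] [0.54118785 0.04239785 0.14808488] [0.56083212 0.06132861 0.16111771] ((550.9596557617188, 51.19039535522461), (18.257761001586914, 18.545347213745117), 5.841549873352051)
y> [0.44361449 0.11443088 0.20006088]
```

The top view shows the knob at about (262,229), the bar along the far side at (197,192)–(337,204), and the saddle clear all round. The side view agrees. The networks' heights match the given ones. Next I fit the bed's yaw robustly.

```bash
cat > h.py <<'E'
from plant import *
import cv2,numpy as np
def cloud(n):
    p=grab_frame(n);Z=p["range_z"];v,u=np.nonzero(Z);z=Z[v,u]
    X=np.c_[(u-p["cx"])/p["fx"]*z,(v-p["cy"])/p["fy"]*z,z]
    return p,(X-p["t"])@p["R"]
E
python3 - <<'E'
from h import *
for n in("top","side"):
    p,W=cloud(n)
    for h,lo,hi in((.12,.615,.67),(.07,.46,.63)):
        m=(abs(W[:,2]-h)<.006)&(W[:,0]>lo)&(W[:,0]<hi)&(W[:,1]>-.13)&(W[:,1]<.2)
        B=(W[m,:2]*1000).astype(np.float32)
        l=cv2.fitLine(B,cv2.DIST_WELSCH,5,.01,.01).ravel();print(n,h,len(B),l,np.degrees(np.arctan2(-l[0],l[1])),cv2.minAreaRect(B))
    # bar top height profile along length
p,W=cloud("top")
m=(abs(W[:,2]-.12)<.006)&(W[:,0]>.615)&(W[:,0]<.67)&(W[:,1]>-.14)&(W[:,1]<.2)
B=W[m]
for y in np.arange(-.14,.2,.02):
    b=B[(B[:,1]>=y)&(B[:,1]<y+.02)]
    if len(b):print(round(y,2),len(b),np.round(b[:,0].min(),4),np.round(np.median(b[:,0]),4),np.round(b[:,0].max(),4))
E
```

```text
top 0.12 739 [ 9.1976240e-02 -9.9576122e-01  6.4217596e+02  4.7802467e+01] -174.72267 ((632.291015625, 48.742401123046875), (34.41317367553711, 302.3628234863281), 5.173131942749023)
top 0.07 3571 [ 3.3479673e-01 -9.4229037e-01  5.4027502e+02  5.9795132e+01] -160.4398 ((559.0034790039062, 35.73234558105469), (157.48570251464844, 338.31109619140625), 4.512784004211426)
side 0.12 623 [ 9.1990843e-02 -9.9575984e-01  6.4332367e+02  3.6172047e+01] -174.72185 ((632.9534301757812, 46.770957946777344), (34.757476806640625, 303.4922180175781), 5.1591715812683105)
side 0.07 2717 [ 3.3747005e-01 -9.4133627e-01  5.3302417e+02  6.7179390e+01] -160.27718 ((550.4405517578125, 34.4735107421875), (159.9206085205078, 330.2016906738281), 0.6453911066055298)
-0.12 6 0.6503 0.6543 0.6621
-0.1 50 0.6484 0.6541 0.6612
-0.08 47 0.6464 0.6526 0.6588
-0.06 52 0.6452 0.6518 0.6585
-0.04 52 0.6426 0.6492 0.6565
-0.02 50 0.6412 0.6477 0.6548
0.0 54 0.6386 0.6451 0.6525
0.02 46 0.6383 0.6432 0.6501
0.04 46 0.6344 0.6413 0.648
0.06 49 0.6332 0.641 0.6469
0.08 54 0.6313 0.6392 0.6455
0.1 52 0.6303 0.6366 0.6433
0.12 51 0.6286 0.6348 0.6421
0.14 47 0.6265 0.6327 0.6394
0.16 48 0.6246 0.6306 0.6367
0.18 45 0.6226 0.6286 0.6347
```

Request:
{"fn": "play_rows", "kwargs": {
  "rows": [
    {"claw":-1,"offset":[0,0,0],"rotation":[0,0,4.3]},
    {"claw":-1,"offset":[0,0,0],"rotation":[0,0,4.3]},
    {"claw":-1,"offset":[10,-15,0],"rotation":[0,0,0]},
    {"claw":-1,"offset":[20,-29,0],"rotation":[0,0,0]},
    {"claw":-1,"offset":[20,-29,0],"rotation":[0,0,0]}
  ],
  "squeeze": 25
}}

```text
t: 1.62
eef_pos: [0.2048, -0.5777, 0.2224]
tool_rot: [180.0, 0.0, 5.2]
wrist_force: [1.3, 0.8, -0.0]
width: 0.0879
gripper_force: 0.0
```

Request:
{"fn": "play_rows", "kwargs": {
  "rows": [
    {"claw":-1,"offset":[20,-30,0],"rotation":[0,0,0]},
    {"claw":-1,"offset":[20,-30,0],"rotation":[0,0,0]},
    {"claw":-1,"offset":[20,-30,0],"rotation":[0,0,0]},
    {"claw":-1,"offset":[20,-30,0],"rotation":[0,0,0]},
    {"claw":-1,"offset":[20,-30,0],"rotation":[0,0,0]}
  ]
}}

```text
t: 2.03
eef_pos: [0.2916, -0.4177, 0.2229]
tool_rot: [180.0, -0.0, 5.3]
wrist_force: [0.9, -0.3, -0.2]
width: 0.0877
gripper_force: 0.0
```

Request:
{"fn": "play_rows", "kwargs": {
  "rows": [
    {"claw":-1,"offset":[20,-30,0],"rotation":[0,0,0]},
    {"claw":-1,"offset":[20,-30,0],"rotation":[0,0,0]},
    {"claw":-1,"offset":[20,-30,0],"rotation":[0,0,0]},
    {"claw":-1,"offset":[20,-30,0],"rotation":[0,0,0]},
    {"claw":-1,"offset":[20,-30,0],"rotation":[0,0,0]}
  ]
}}

```text
t: 2.45
eef_pos: [0.3773, -0.2592, 0.223]
tool_rot: [180.0, -0.0, 5.3]
wrist_force: [0.0, -0.8, -0.6]
width: 0.0878
gripper_force: 0.0
```

Request:
{"fn": "play_rows", "kwargs": {
  "rows": [
    {"claw":-1,"offset":[20,-30,0],"rotation":[0,0,0]},
    {"claw":-1,"offset":[20,-30,0],"rotation":[0,0,0]},
    {"claw":-1,"offset":[20,-30,0],"rotation":[0,0,0]},
    {"claw":-1,"offset":[20,-30,0],"rotation":[0,0,0]},
    {"claw":-1,"offset":[20,-30,0],"rotation":[0,0,0]}
  ]
}}

```text
t: 2.87
eef_pos: [0.463, -0.1005, 0.223]
tool_rot: [180.0, -0.0, 5.3]
wrist_force: [1.1, -0.2, -0.8]
width: 0.0877
gripper_force: 0.0
```

Request:
{"fn": "play_rows", "kwargs": {
  "rows": [
    {"claw":-1,"offset":[20,-30,0],"rotation":[0,0,0]},
    {"claw":-1,"offset":[20,-30,0],"rotation":[0,0,0]},
    {"claw":-1,"offset":[20,-20,0],"rotation":[0,0,0]},
    {"claw":-1,"offset":[20,-20,0],"rotation":[0,0,0]},
    {"claw":-1,"offset":[0,0,0],"rotation":[0,0,0]}
  ]
}}

```text
t: 3.28
eef_pos: [0.5356, 0.0106, 0.2231]
tool_rot: [-179.8, -0.2, 5.7]
wrist_force: [-0.5, 0.8, 0.4]
width: 0.0876
gripper_force: 0.0
```

```bash
python3 - <<'E'
from h import *
s=sense();print(s["t"],s["eef_pos"],s["tool_rot"],s["joint_pos"])
p=grab_frame("side");cv2.imwrite("pics/s2.png",p["image"][80:280,180:440,::-1].repeat(3,0).repeat(3,1))
a=np.radians(5.28);d=np.array([.551,.0515])-s["eef_pos"][:2]
print("tool dx,dy mm",1000*(d@[np.cos(a),np.sin(a)]),1000*(d@[np.sin(a),-np.cos(a)]))
for n in("side","top"):
    for r in place_of(grab_frame(n),"knob")[:2]:print(n,r["score"],r["position"])
E
```

```text
3.2833 [0.53557459 0.01061889 0.22313784] [-1.79830392e+02 -1.73333486e-01  5.68029487e+00] [ 12.02722397  15.84102475 -23.5215988  107.01102519   7.16615451
  58.41797437 -98.75979576]
tool dx,dy mm 19.12195797765902 -39.28815809728184
side 0.76 [0.5493, 0.0538, 0.1435]
top 0.23 [0.5572, -0.2437, 0.0739]
```

Request:
{"fn": "play_rows", "kwargs": {
  "rows": [
    {"claw":-1,"offset":[10,-20,0],"rotation":[0,0,0]},
    {"claw":-1,"offset":[9,-19,0],"rotation":[0,0,0]},
    {"claw":-1,"offset":[0,0,0],"rotation":[0,0,0]},
    {"claw":-1,"offset":[0,0,0],"rotation":[0,0,0]},
    {"claw":-1,"offset":[0,0,0],"rotation":[0,0,0]}
  ]
}}

```text
t: 3.95
eef_pos: [0.5476, 0.0438, 0.2226]
tool_rot: [179.9, 0.0, 5.2]
wrist_force: [-1.0, -0.5, 0.4]
width: 0.0879
gripper_force: 0.0
```

```bash
python3 - <<'E'
from h import *
s=sense();print(s["t"],s["eef_pos"],s["tool_rot"])
p=grab_frame("side");cv2.imwrite("pics/s2.png",p["image"][80:280,180:440,::-1].repeat(3,0).repeat(3,1))
a=np.radians(5.28);d=np.array([.551,.0515])-s["eef_pos"][:2]
print("tool dx,dy mm",1000*(d@[np.cos(a),np.sin(a)]),1000*(d@[np.sin(a),-np.cos(a)]))
E
```

```text
3.95 [0.54762265 0.04383163 0.22258145] [1.79940905e+02 3.00851707e-02 5.21848967e+00]
tool dx,dy mm 4.068687380837638 -7.32504252334346
```

View pics/s2.png

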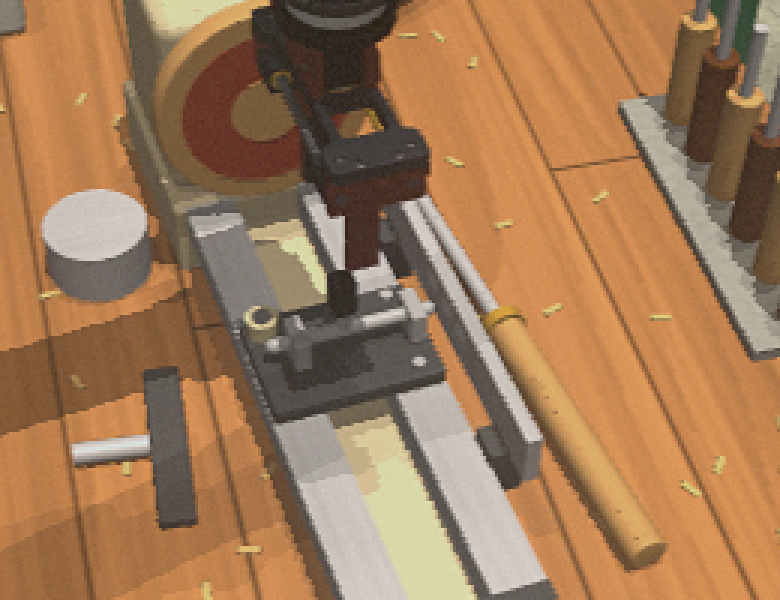

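The crop shows the knob at about (342,293), just below the near finger, with the gripper straddling it along the bed. The saddle, bolt blocks and bar are clear. Next I correct a few mm and go down.

Request:
{"fn": "play_rows", "kwargs": {
  "rows": [
    {"claw":-1,"offset":[4,-7,10],"rotation":[0,0,0]},
    {"claw":-1,"offset":[0,0,25],"rotation":[0,0,0]},
    {"claw":-1,"offset":[0,0,25],"rotation":[0,0,0]},
    {"claw":-1,"offset":[0,0,25],"rotation":[0,0,0]},
    {"claw":-1,"offset":[0,0,10],"rotation":[0,0,0]}
  ]
}}

```text
t: 4.42
eef_pos: [0.5492, 0.052, 0.124]
tool_rot: [180.0, 0.3, 5.3]
wrist_force: [-0.3, -0.7, 0.8]
width: 0.0877
gripper_force: 0.0
```

Request:
{"fn": "play_rows", "kwargs": {
  "rows": [
    {"claw":0.3,"offset":[0,0,0],"rotation":[0,0,0]},
    {"claw":0.6,"offset":[0,0,0],"rotation":[0,0,0]},
    {"claw":1,"offset":[0,0,0],"rotation":[0,0,0]},
    {"claw":1,"offset":[0,0,0],"rotation":[0,0,0]},
    {"claw":1,"offset":[0,0,0],"rotation":[0,0,0]}
  ]
}}

```text
t: 4.83
eef_pos: [0.5523, 0.0529, 0.1289]
tool_rot: [180.0, -0.1, 5.3]
wrist_force: [-0.1, 0.3, 0.6]
width: 0.0582
gripper_force: 0.0
```

Request:
{"fn": "play_rows", "kwargs": {
  "rows": [
    {"claw":1,"offset":[0,0,0],"rotation":[0,0,0]},
    {"claw":1,"offset":[0,0,0],"rotation":[0,0,0]},
    {"claw":1,"offset":[0,0,0],"rotation":[0,0,0]},
    {"claw":1,"offset":[0,0,0],"rotation":[0,0,0]},
    {"claw":1,"offset":[0,0,0],"rotation":[0,0,0]}
  ]
}}

```text
t: 5.25
eef_pos: [0.5514, 0.0528, 0.1277]
tool_rot: [180.0, -0.0, 5.3]
wrist_force: [-0.3, 0.3, 0.8]
width: 0.0249
gripper_force: 0.0
```

Request:
{"fn": "play_rows", "kwargs": {
  "rows": [
    {"claw":1,"offset":[0,0,0],"rotation":[0,0,0]},
    {"claw":1,"offset":[0,0,0],"rotation":[0,0,0]},
    {"claw":1,"offset":[0,0,0],"rotation":[0,0,0]},
    {"claw":1,"offset":[0,0,0],"rotation":[0,0,0]},
    {"claw":1,"offset":[0,0,0],"rotation":[0,0,0]}
  ]
}}

```text
t: 5.67
eef_pos: [0.5515, 0.0526, 0.1277]
tool_rot: [180.0, 0.0, 5.3]
wrist_force: [0.1, -0.7, 1.9]
width: 0.0199
gripper_force: 25.0
```

Request:
{"fn": "play_rows", "kwargs": {
  "rows": [
    {"claw":1,"offset":[4,0,0],"rotation":[0,0,0]},
    {"claw":1,"offset":[3,0,0],"rotation":[0,0,0]},
    {"claw":1,"offset":[0,0,0],"rotation":[0,0,0]},
    {"claw":1,"offset":[0,0,0],"rotation":[0,0,0]},
    {"claw":1,"offset":[0,0,0],"rotation":[0,0,0]}
  ]
}}

```text
t: 6.08
eef_pos: [0.559, 0.0535, 0.1277]
tool_rot: [-180.0, -0.1, 5.3]
wrist_force: [1.8, -1.5, -0.9]
width: 0.0201
gripper_force: 25.0
```

Request:
{"fn": "play_rows", "kwargs": {
  "rows": [
    {"claw":1,"offset":[3,0,0],"rotation":[0,0,0]},
    {"claw":1,"offset":[0,0,0],"rotation":[0,0,0]},
    {"claw":1,"offset":[0,0,0],"rotation":[0,0,0]},
    {"claw":1,"offset":[0,0,0],"rotation":[0,0,0]},
    {"claw":1,"offset":[0,0,0],"rotation":[0,0,0]}
  ]
}}

```text
t: 6.5
eef_pos: [0.5616, 0.0538, 0.1277]
tool_rot: [-180.0, -0.0, 5.3]
wrist_force: [0.8, -1.1, 0.4]
width: 0.0195
gripper_force: 25.0
```

Request:
{"fn": "play_rows", "kwargs": {
  "rows": [
    {"claw":1,"offset":[3,0,0],"rotation":[0,0,0]},
    {"claw":1,"offset":[0,0,0],"rotation":[0,0,0]},
    {"claw":1,"offset":[0,0,0],"rotation":[0,0,0]},
    {"claw":1,"offset":[0,0,0],"rotation":[0,0,0]},
    {"claw":1,"offset":[0,0,0],"rotation":[0,0,0]}
  ]
}}

```text
t: 6.92
eef_pos: [0.5645, 0.0541, 0.1277]
tool_rot: [-180.0, -0.0, 5.3]
wrist_force: [-0.5, -1.6, 1.1]
width: 0.0196
gripper_force: 25.0
```

```bash
python3 - <<'E'
from h import *
s=sense();print(s["eef_pos"],s["wrist_force"])
for n in("side","top"):
    p=grab_frame(n)
    for k in("barface","knob","bed"):
        for r in place_of(p,k)[:1]:print(n,k,r["score"],r["position"])
E
```

```text
[0.56453067 0.05408595 0.12767879] [-0.53191125 -1.56593614  1.10281967]
side barface 0.73 [0.6374, 0.0332, 0.1043]
side knob 0.8 [0.5619, 0.0569, 0.1418]
side bed 0.75 [0.548, 0.0254, -0.002]
top barface 0.64 [0.6371, 0.0322, 0.104]
top bed 0.94 [0.5549, 0.0264, -0.0017]
```

Request:
{"fn": "play_rows", "kwargs": {
  "rows": [
    {"claw":1,"offset":[3,0,0],"rotation":[0,0,0]},
    {"claw":1,"offset":[0,0,0],"rotation":[0,0,0]},
    {"claw":1,"offset":[0,0,0],"rotation":[0,0,0]},
    {"claw":1,"offset":[0,0,0],"rotation":[0,0,0]},
    {"claw":1,"offset":[0,0,0],"rotation":[0,0,0]}
  ]
}}

```text
t: 7.73
eef_pos: [0.5675, 0.0544, 0.1277]
tool_rot: [-180.0, -0.0, 5.3]
wrist_force: [-0.1, -0.9, 1.6]
width: 0.0199
gripper_force: 25.0
```

Request:
{"fn": "play_rows", "kwargs": {
  "rows": [
    {"claw":1,"offset":[3,0,0],"rotation":[0,0,0]},
    {"claw":1,"offset":[0,0,0],"rotation":[0,0,0]},
    {"claw":1,"offset":[0,0,0],"rotation":[0,0,0]},
    {"claw":1,"offset":[0,0,0],"rotation":[0,0,0]},
    {"claw":1,"offset":[0,0,0],"rotation":[0,0,0]}
  ]
}}

```text
t: 8.15
eef_pos: [0.5706, 0.0546, 0.1277]
tool_rot: [-180.0, -0.0, 5.3]
wrist_force: [-0.4, 0.0, 1.3]
width: 0.0199
gripper_force: 25.0
```

```bash
python3 - <<'E'
from h import *
s=sense();print(s["eef_pos"],s["wrist_force"])
p,W=cloud("side");cv2.imwrite("pics/s3.png",cv2.resize(p["image"][150:250,250:390,::-1],None,fx=5,fy=5))
for k in("barface","knob","bed"):
        for r in place_of(p,k)[:1]:print(k,r["score"],r["position"])
E
```

```text
[0.57059416 0.05461457 0.12769044] [-0.42036645  0.04768818  1.25115423]
barface 0.65 [0.6353, 0.0343, 0.1042]
knob 0.65 [0.5706, 0.0549, 0.1419]
bed 0.68 [0.5501, 0.0264, -0.0027]
```

View pics/s3.png

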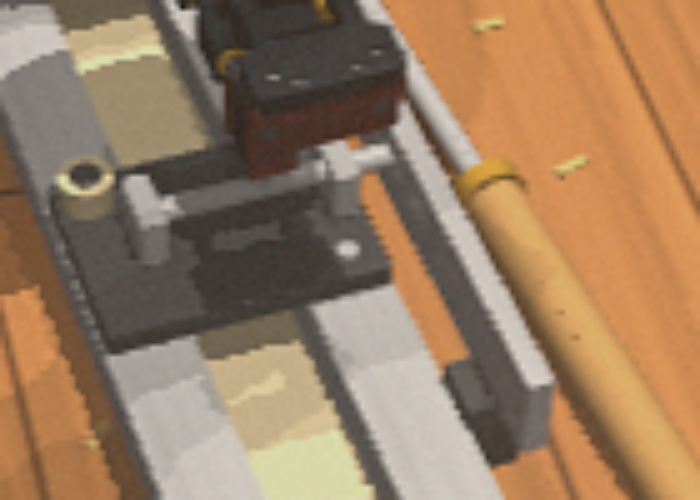

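The bolt's nose reaches the bar at about (395,152). Travel since the grasp is about 19 mm with no resistance, past what a nick allows, so this looks like the slot. I push on and watch the force.

Request:
{"fn": "play_rows", "kwargs": {
  "rows": [
    {"claw":1,"offset":[3,0,0],"rotation":[0,0,0]},
    {"claw":1,"offset":[0,0,0],"rotation":[0,0,0]},
    {"claw":1,"offset":[3,0,0],"rotation":[0,0,0]},
    {"claw":1,"offset":[0,0,0],"rotation":[0,0,0]},
    {"claw":1,"offset":[0,0,0],"rotation":[0,0,0]}
  ]
}}

```text
t: 8.77
eef_pos: [0.5767, 0.0552, 0.1277]
tool_rot: [-180.0, -0.0, 5.3]
wrist_force: [0.2, 0.5, 1.7]
width: 0.0199
gripper_force: 25.0
```

Request:
{"fn": "play_rows", "kwargs": {
  "rows": [
    {"claw":1,"offset":[3,0,0],"rotation":[0,0,0]},
    {"claw":1,"offset":[0,0,0],"rotation":[0,0,0]},
    {"claw":1,"offset":[2,0,0],"rotation":[0,0,0]},
    {"claw":1,"offset":[0,0,0],"rotation":[0,0,0]},
    {"claw":1,"offset":[0,0,0],"rotation":[0,0,0]}
  ]
}}

```text
t: 9.18
eef_pos: [0.5816, 0.0557, 0.1277]
tool_rot: [-180.0, -0.0, 5.3]
wrist_force: [-0.2, -0.8, 2.0]
width: 0.0201
gripper_force: 25.0
```

Request:
{"fn": "play_rows", "kwargs": {
  "rows": [
    {"claw":1,"offset":[2,0,0],"rotation":[0,0,0]},
    {"claw":1,"offset":[0,0,0],"rotation":[0,0,0]},
    {"claw":1,"offset":[2,0,0],"rotation":[0,0,0]},
    {"claw":1,"offset":[0,0,0],"rotation":[0,0,0]},
    {"claw":1,"offset":[0,0,0],"rotation":[0,0,0]}
  ]
}}

```text
t: 9.6
eef_pos: [0.5856, 0.056, 0.1277]
tool_rot: [-180.0, -0.0, 5.3]
wrist_force: [0.2, -1.5, 2.4]
width: 0.02
gripper_force: 25.0
```

Request:
{"fn": "play_rows", "kwargs": {
  "rows": [
    {"claw":1,"offset":[2,0,0],"rotation":[0,0,0]},
    {"claw":1,"offset":[0,0,0],"rotation":[0,0,0]},
    {"claw":1,"offset":[0,0,0],"rotation":[0,0,0]},
    {"claw":1,"offset":[0,0,0],"rotation":[0,0,0]},
    {"claw":1,"offset":[0,0,0],"rotation":[0,0,0]}
  ]
}}

```text
t: 10.02
eef_pos: [0.5865, 0.0561, 0.1277]
tool_rot: [180.0, 0.1, 5.3]
wrist_force: [-3.5, -1.6, 5.0]
width: 0.0198
gripper_force: 25.0
```

```bash
python3 - <<'E'
from h import *
s=sense();print(s["eef_pos"],s["wrist_force"])
p,W=cloud("side");cv2.imwrite("pics/s4.png",cv2.resize(p["image"][150:250,250:390,::-1],None,fx=5,fy=5))
for k in("barface","knob","bed"):
        for r in place_of(p,k)[:1]:print(k,r["score"],r["position"])
E
```

```text
[0.58654736 0.05609046 0.12765113] [-3.54214647 -1.62481277  5.01331736]
barface 0.92 [0.6344, 0.0367, 0.1059]
knob 0.52 [0.5861, 0.0574, 0.1439]
bed 0.77 [0.5507, 0.0275, -0.0004]
```

View pics/s4.png

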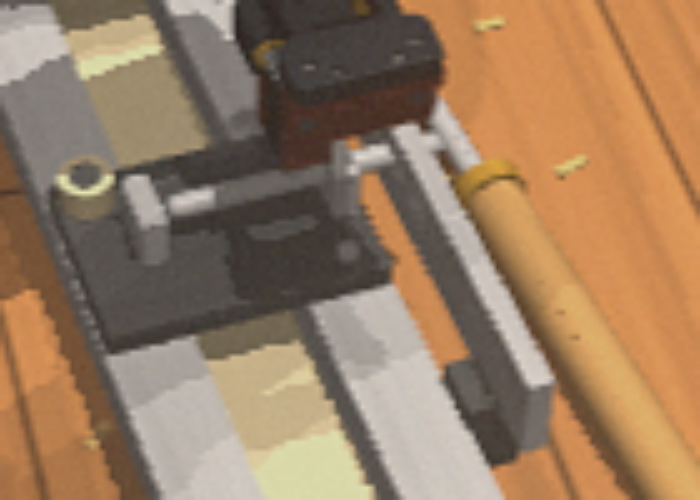

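The nose now shows beyond the bar at about (440,138). Force is rising at about 35.5 mm of travel, which fits the hard stop. I press a bit more, then relax and release.

Request:
{"fn": "play_rows", "kwargs": {
  "rows": [
    {"claw":1,"offset":[2,0,0],"rotation":[0,0,0]},
    {"claw":1,"offset":[1,0,0],"rotation":[0,0,0]},
    {"claw":1,"offset":[0,0,0],"rotation":[0,0,0]},
    {"claw":1,"offset":[0,0,0],"rotation":[0,0,0]},
    {"claw":1,"offset":[0,0,0],"rotation":[0,0,0]}
  ]
}}

```text
t: 10.63
eef_pos: [0.5869, 0.0562, 0.1275]
tool_rot: [179.9, 0.4, 5.3]
wrist_force: [-11.7, -2.1, 13.2]
width: 0.0196
gripper_force: 25.0
```

Request:
{"fn": "play_rows", "kwargs": {
  "rows": [
    {"claw":1,"offset":[-2,0,0],"rotation":[0,0,0]},
    {"claw":1,"offset":[0,0,0],"rotation":[0,0,0]},
    {"claw":0.4,"offset":[0,0,0],"rotation":[0,0,0]},
    {"claw":0.0,"offset":[0,0,0],"rotation":[0,0,0]},
    {"claw":-0.5,"offset":[0,0,0],"rotation":[0,0,0]}
  ]
}}

```text
t: 11.05
eef_pos: [0.5886, 0.0566, 0.1275]
tool_rot: [-180.0, -0.0, 5.3]
wrist_force: [-0.7, 0.1, -0.1]
width: 0.0362
gripper_force: 0.0
```

Request:
{"fn": "play_rows", "kwargs": {
  "rows": [
    {"claw":-0.5,"offset":[0,0,0],"rotation":[0,0,0]},
    {"claw":-0.5,"offset":[0,0,0],"rotation":[0,0,0]},
    {"claw":-0.5,"offset":[0,0,0],"rotation":[0,0,0]},
    {"claw":-0.5,"offset":[0,0,0],"rotation":[0,0,0]},
    {"claw":-0.5,"offset":[0,0,0],"rotation":[0,0,0]}
  ]
}}

```text
t: 11.47
eef_pos: [0.5883, 0.0563, 0.1277]
tool_rot: [-180.0, -0.0, 5.3]
wrist_force: [-0.8, 0.8, -0.7]
width: 0.0654
gripper_force: 0.0
```

Next I rise and back away, then take a look.

Request:
{"fn": "play_rows", "kwargs": {
  "rows": [
    {"claw":-0.5,"offset":[0,0,-15],"rotation":[0,0,0]},
    {"claw":-0.5,"offset":[0,0,-25],"rotation":[0,0,0]},
    {"claw":-0.5,"offset":[0,0,-30],"rotation":[0,0,0]},
    {"claw":-0.5,"offset":[-10,20,-20],"rotation":[0,0,0]},
    {"claw":-0.5,"offset":[-15,30,0],"rotation":[0,0,0]}
  ]
}}

```text
t: 11.88
eef_pos: [0.5712, 0.008, 0.2226]
tool_rot: [-179.9, -0.5, 5.7]
wrist_force: [1.0, -0.1, 0.6]
width: 0.0661
gripper_force: 0.0
```

Request:
{"fn": "play_rows", "kwargs": {
  "rows": [
    {"claw":-0.5,"offset":[-15,35,0],"rotation":[0,0,0]},
    {"claw":-0.5,"offset":[-15,35,0],"rotation":[0,0,0]},
    {"claw":-0.5,"offset":[-15,30,0],"rotation":[0,0,0]},
    {"claw":-0.5,"offset":[0,0,0],"rotation":[0,0,0]},
    {"claw":-0.5,"offset":[0,0,0],"rotation":[0,0,0]}
  ]
}}

```text
t: 12.3
eef_pos: [0.5317, -0.102, 0.2178]
tool_rot: [180.0, 0.0, 5.0]
wrist_force: [0.4, 1.1, 0.0]
width: 0.0659
gripper_force: 0.0
```

```bash
python3 - <<'E'
from h import *
s=sense();print(s["t"],s["eef_pos"],s["wrist_force"])
p,W=cloud("side");cv2.imwrite("pics/s5.png",cv2.resize(p["image"][130:250,230:390,::-1],None,fx=4,fy=4))
for k in("barface","knob","bed"):
        for r in place_of(p,k)[:1]:print(k,r["score"],r["position"])
a=np.radians(5.28)
m=(W[:,2]>.148)&(W[:,2]<.17)&(abs(W[:,0]-.586)<.03)&(abs(W[:,1]-.055)<.03)
if m.any():
    K=W[m];print(len(K),K.mean(0),K.min(0),K.max(0))
E
```

```text
12.3 [ 0.53173853 -0.10197478  0.21775629] [0.42875345 1.10579835 0.00317613]
barface 0.55 [0.4088, 0.047, 0.004]
knob 0.53 [0.5848, 0.0563, 0.1417]
bed 0.91 [0.5473, 0.0245, -0.0001]
23 [0.58630906 0.04627216 0.15278541] [0.57815121 0.04358843 0.14880098] [0.59602242 0.04992117 0.15785477]
```

View pics/s5.png

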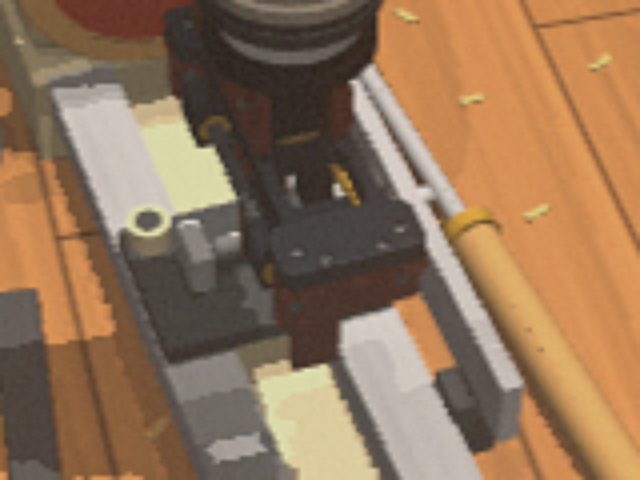

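The nose still shows past the bar at about (425,192), and the knob stayed at its home position.

```bash
python3 -c "
from plant import *
print(close_job())"
```

```text
the job is handed in; nothing more can be done
None
```

The saddle is locked: the bolt went through the slot to its hard stop (about 36 mm of travel) at the saddle's starting place, so no slide along the bed was needed. I let go of the knob, the last picture showed the bolt still home, and I handed the job in at about 12 s.

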